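# Load the orbital shaker

### The arm

A 6-joint arm with a two-finger parallel gripper is mounted at the origin on a cart in front of the work surface, level with it; the furniture and walls round the work are solid. World frame = base frame: x ahead of the robot, y to its left, z up, the work surface at z = 0. Lengths are in m, angles in rad, forces in N, time in s.
With the tool pointing down it reaches from about 0.25 to 0.775 m from the base axis. Payload 4 kg.
Tool frame: the origin (TCP) lies between the finger pads; the fingertips stand 14 mm ahead of it and the grasp point (between the pads) lies 5 mm behind it (nose_length is the distance from the TCP to the fingertips, in m); z points along the fingers, y is the line along which they close (so a half turn about z gives the same grasp; the last joint's range is limited). The gripper opens to 94 mm and grips with 3 to 60 N. Pads are 16 mm wide; open, the fingers measure 119 mm over their backs; the gripper's body (75 mm by 177 mm) begins 78 mm behind the grasp point.
Start: joints at [-1.42, 0.087, 1.371, -0, 1.684, -0.103], TCP at [0.138, -0.532, 0.22] pointing down, gripper open.
Joint ranges: [-3.1, 3.1], [-0.76, 2.03], [0.27, 2.55], [-1.08, 4.22], [0.17, 2.65], [-2.57, 2.57]. Speed limits (rad/s): [2.79, 2.79, 3.14, 3.14, 3.14, 3.14].

### API

Orientations are given as [roll, pitch, yaw] about the fixed x, y, z axes, in that order (R = Rz(yaw) Ry(pitch) Rx(roll)).
In Python, from bench import * gives the robot as it stands.
- The arm moves only by the tool move_arm, never from a script. Its argument "steps" is one flat list of numbers, 7 for each row, row after row: the turn, a rotation vector about the world's x, y, z in rad, then the shift along the world's x, y, z in m, then the opening, from 0 (shut) to 1 (fully open). A call has 1 to 12 rows; each row is the pose to reach, as a shift and turn from the pose commanded when the call began; what a row does not reach only later rows make up. A row lasts 1/10 s, in which the tool goes at most 50 mm and 8.59 degrees, less where a joint would pass 70% of its speed; a pose out of reach is approached as far as the arm can. A call with a gripper value outside its range is refused whole. The fingers move at their own pace and stop on an object; the grip force is fixed at half the most. Time passes only in rows, so rows that repeat a pose let the fingers close. It gives the time, the measured TCP pose, the force, the opening and the grip force at its end, in the units of the state.
- get_obs(): the state, without advancing time (a new reading comes with each control period).
- snapshot(name): name is "scene" or "top" or "wrist"; returns (picture, depth): 384x512x3 uint8, red, green, blue; 384x512 float32, m along the optical axis (not along the pixel's ray), 0 where there is no reading.
- camera_model(name): a dict with "fx", "fy", "cx", "cy" (pixels), "rvec" (rotation vector, rad) and "tvec" (3), from world to camera coordinates, as OpenCV has them. Camera axes: x right, y down, z forward; pixel columns grow to the right and rows downward; lengths in m; the calibration is good to about 2 mm. A picture is of the moment at which its call begins: read the wrist's pose just before it. camera_model takes no time and is no camera call; for the wrist camera it gives the pose at the moment of the call.
- close_job(): hands the job in; it is judged then, once.
Trained networks look in the newest picture that a camera, given by its name, has taken for a name from the list of things; names that differ only in an ending like _2 or _b are one class to them, and where a whole thing is asked for, a point or a joint stands for the part that bears it (a point fixed in the world has none). Each returns a list of dicts, best first, with "score" (0 to 1); they miss things now and then, are a little off and sometimes report something else, mostly with a low value. They report only what shows in the picture. A call takes as long as a camera call. They do not tell look-alikes from the thing itself.
- silhouettes(camera, target): "pixels" (384x512 bool, what is visible of it) and "uv" ([column, row] in pixels, amid what is visible of it).
- spot_point(camera, target): "uv" ([column, row] in pixels: a listed point, or the origin of a listed thing).
The state is a dict: "time": time; "joint_positions": joint angles; "qvel": joint speeds; "joint_torque": joint torques, N m; "tool_pos": TCP position; "ee_rot": TCP orientation; "wrist_force": force on the tool from outside, world axes, zero at the start; "wrist_torque": the same for the moment, N m; "width": finger opening in m; "finger_force": force on a finger pad.
Only numpy, scipy, OpenCV 4.12 (cv2) and the standard library are available. Lean on these libraries where they do the work, as an engineer would, in place of code of your own. Each camera call takes 0.05 s, during which the arm holds its last target. There are 200 camera calls.

### The job

Load the shaker: put each of the four sample containers into the blue holder on its platform that is made for its shape and size - stand the red-capped vial, the amber bottle and the square white bottle upright and fully down in their holders, and lay the orange-capped tube across both saddles of the cradle, about centred. Do not shift or upset the double-walled glass beaker that stands behind, and let go of everything.

Things in the scene. Friction and masses are not known exactly. Their poses are not given: they have to be found in the camera images.
- vial: small clear glass vial with a red screw cap and pink contents, standing; 22 mm diameter, 51 mm tall, 30 g; grip it round the upper half. Origin: centre of its underside; z up
- amber_bottle: round amber glass bottle with a white cap and paper label, standing; 38 mm diameter (straight wall from the bottom up to 62 mm, then shoulder), 90 mm tall with the cap, 60 to 130 g. Origin: centre of its underside; z up
- square_bottle: white square bottle with a black cap and a blue-edged label, standing; body 49 x 49 mm, straight wall up to about 75 mm, 116 mm tall with the cap, 130 to 270 g. Origin: centre of its underside; x and y square to its flat sides; z up
- tube: clear conical tube with an orange screw cap, lying on its side; 110 mm long, body 15.6 mm thick, cap 18 mm wide over the last 13 mm. Origin: under its middle, at its lowest line, z up; x runs along the tube towards the cap. It may lie in its cradle either way round
- vial_cup: smallest blue round cup, fixed on the shaker's platform: inside 32 mm wide, mouth flared to 40 mm, rim 24 mm above its origin, inner floor 4 mm above it. Origin: centre of its underside, on the platform (88 mm above the worktop); z up
- bottle_cup: larger blue round cup, fixed on the platform: inside 46 mm wide, mouth flared to 54 mm, rim 32 mm above its origin, inner floor 4 mm above it. Origin: centre of its underside, on the platform; z up
- square_holder: blue square box holder, fixed on the platform: inside 57 x 57 mm, mouth flared to about 66 mm, rim 36 mm above its origin, inner floor 4 mm above it. Origin: centre of its underside, on the platform; x and y square to its walls; z up
- tube_cradle: blue cradle for a lying tube, fixed on the platform: two forked saddles 62 mm apart along its y axis, each 12 mm thick, 24 mm wide inside and flared to 34 mm, saddle floor 12 mm and tips 32 mm above its origin; the 50 mm between them is open down to 4 mm for the fingers. Origin: under its middle, on the platform; the tube lies along y; z up
- beaker: bystander: clear double-walled glass beaker with two blue hose stubs, 94 mm diameter, 106 mm tall, loose, stands behind the vessels. Origin: at the middle of its underside's outline (the vessel's axis is 9 mm to its -y); z up. Leave it alone, and keep clear of the big water bath to its right, whose front is 0.62 m ahead of the robot and whose lid is 0.2 m high
Mind the look-alikes: they are no part of the job. Leave any yellow look-alike of the square_bottle alone.

How it is judged:
At the end, for the whole second after the job is handed in: Vial, amber bottle and square bottle each stand upright (within 0.15 rad), within 9 mm of the centre of their own holder and down on its floor (within 5 mm); the tube lies along its cradle (0.2 rad), centred within 15 mm, on both saddles (within 6 mm); all released and at rest (horizontal distance between vial and vial_cup below 0.009 m and z of vial in the frame of vial_cup below 0.009 m and angle between each of vial, amber_bottle, square_bottle's own z axis and vertical below 0.15 rad and horizontal distance between amber_bottle and bottle_cup below 0.009 m and z of amber_bottle in the frame of bottle_cup below 0.009 m and horizontal distance between square_bottle and square_holder below 0.009 m and z of square_bottle in the frame of square_holder below 0.009 m and horizontal distance between tube and tube_cradle below 0.015 m and z of tube in the frame of tube_cradle below 0.018 m and angle between the x axis of tube and the y axis of tube_cradle, either way round below 0.2 rad and linear speed of each of vial, amber_bottle, square_bottle, tube below 0.02 m/s); the robot touches nothing.
It fails at once if the glass beaker is shifted by more than 30 mm or tipped (distance of beaker from where it was at the start of the episode above 0.03 m or angle between beaker's own z axis and vertical above 0.4 rad).
It also fails if it takes over 120 s, if anything falls off the work surface, if the arm or the gripper's body presses on something with over 40 N, if the wrist force passes 120 N, or if a joint passes its speed limit or range.

## Working session

There is one attempt and no reset: what is moved stays moved. The work goes in short steps, Python scripts to look and compute and a tool call to move; the robot and the scene stay as the last step left them, time stands still between calls to the robot, and variables do not carry over. Pictures are saved under pics/ and viewed, at most 14 in all, crops included, and the job is handed in when it is done.

Besides the shell and the picture viewer there is one more tool, called after "Call:" as name(argument=value, ...) on one line, values as JSON. move_arm: Moves the arm, as the interface text tells. Its arguments: {"type":"object","properties":{"steps":{"type":"array"}},"required":["steps"]}

```bash
mkdir -p pics; ls; python3 - <<'E'
from bench import *
import cv2,numpy as np
o=get_obs();print({k:np.round(v,3).tolist() for k,v in o.items()})
ims=[]
for n in("scene","top"):
    p,d=snapshot(n);np.savez(f"{n}0.npz",p=p,d=d);cv2.imwrite(f"pics/{n}0.png",cv2.cvtColor(p,cv2.COLOR_RGB2BGR))
    print(n,camera_model(n))
E
```

```text
pics
{'time': 0.0, 'joint_positions': [-1.42, 0.088, 1.372, -0.0, 1.684, -0.103], 'qvel': [0.002, 0.0, 0.001, 0.001, -0.0, 0.001], 'joint_torque': [0.0, -34.018, -30.242, 0.072, 0.033, -0.0], 'tool_pos': [0.138, -0.532, 0.218], 'ee_rot': [-3.139, -0.0, 0.254], 'wrist_force': [0.073, 0.318, 0.53], 'wrist_torque': [-0.015, -0.016, -0.006], 'finger_force': 0.0, 'width': 0.094}
scene {'fx': 487.6308493196588, 'fy': 487.6308493196588, 'cx': 256.99012146448234, 'cy': 198.6976528178336, 'rvec': array([ 0.83882223, -2.16971856,  1.46520193]), 'tvec': array([0.40217866, 0.25107732, 1.01704255])}
top {'fx': 395.0769791679099, 'fy': 395.0769791679099, 'cx': 260.18957686436306, 'cy': 196.89057722604795, 'rvec': array([ 2.05010635, -2.16078335,  0.24057525]), 'tvec': array([-0.01249403,  0.56727276,  1.0733223 ])}
```

View pics/scene0.png

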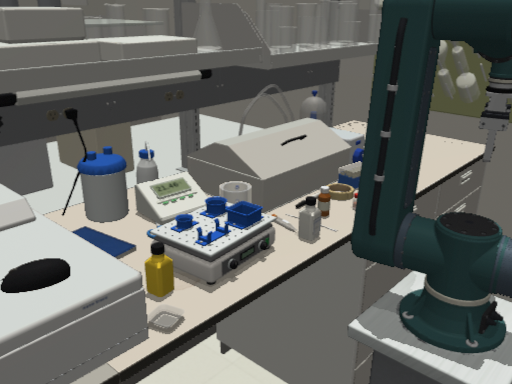

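View pics/top0.png

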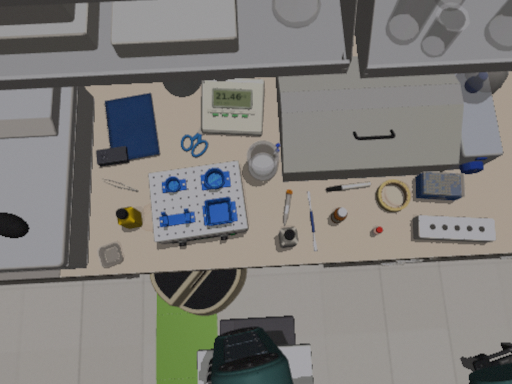

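The top view shows these items:
- **Square bottles:** white with a black cap at (289,236). The yellow look-alike is at (127,216) and must be left alone.
- **Other containers:** amber bottle (340,214), vial (379,230), and tube (288,205). The pen or pipette-like items at (312,222) and (350,187) are not the tube.
- **Holders:** vial cup (174,185), bottle cup (215,180), square holder (220,212), and cradle (178,219).
- **Beaker:** (262,160).

```bash
cat > h.py <<'E'
from bench import *
import cv2,numpy as np
from scipy.spatial.transform import Rotation as Ro
def pts(m,d,mask):
    R=cv2.Rodrigues(np.array(m['rvec']))[0];t=np.array(m['tvec'])
    v,u=np.nonzero(mask&(d>0));z=d[v,u]
    c=np.c_[(u-m['cx'])/m['fx']*z,(v-m['cy'])/m['fy']*z,z]
    return (c-t)@R, np.c_[u,v]
def ray(m,uv,z):
    R=cv2.Rodrigues(np.array(m['rvec']))[0];t=np.array(m['tvec'])
    o=-R.T@t;r=R.T@np.array([(uv[0]-m['cx'])/m['fx'],(uv[1]-m['cy'])/m['fy'],1]);return o+r*(z-o[2])/r[2]
def top_slab(P,zlo,zhi):
    Q=P[(P[:,2]>zlo)&(P[:,2]<zhi)]
    if len(Q)<4:return None
    r=cv2.minAreaRect((Q[:,:2]*1000).astype(np.float32));return len(Q),Q.mean(0).round(4).tolist(),np.round(r[0],1).tolist(),np.round(r[1],1).tolist(),round(r[2],1)
E
python3 - <<'E'
from h import *
names=dict(vial=(.03,.06),amber_bottle=(.07,.1),square_bottle=(.1,.13),tube=(.008,.03),vial_cup=(.105,.118),bottle_cup=(.112,.126),square_holder=(.116,.130),tube_cradle=(.095,.126),beaker=(.09,.12))
for cam in("top","scene"):
    p,d=snapshot(cam);m=camera_model(cam)
    for n,(a,b) in names.items():
        for s in silhouettes(cam,n)[:2]:
            P,_=pts(m,d,s['pixels'])
            if len(P)<5: continue
            print(cam,n,round(s['score'],2),np.round(s['uv']).tolist(),'z',np.percentile(P[:,2],[5,95]).round(3).tolist(),top_slab(P,a,b))
p,d=snapshot("top");m=camera_model("top");P,uv=pts(m,d,np.ones(d.shape,bool))
k=(P[:,2]>.08)&(P[:,2]<.094)&(uv[:,0]>140)&(uv[:,0]<255)&(uv[:,1]>155)&(uv[:,1]<245);print('platform',top_slab(P[k],0,1))
E
```

```text
top vial 0.55 [263.0, 159.0] z [0.028, 0.108] (383, [0.682, -0.0563, 0.0385], [677.8, -57.7], [88.4, 95.7], 82.4)
top amber_bottle 0.63 [340.0, 214.0] z [0.014, 0.092] (89, [0.5054, -0.2661, 0.0873], [506.2, -266.4], [24.6, 25.5], 85.3)
top square_bottle 0.74 [287.0, 238.0] z [0.035, 0.118] (98, [0.4482, -0.1147, 0.1156], [448.3, -114.0], [26.4, 27.6], 86.7)
top square_bottle 0.62 [131.0, 216.0] z [0.022, 0.117] (101, [0.5292, 0.3361, 0.1146], [529.9, 337.0], [27.3, 26.0], 22.4)
top tube 0.53 [287.0, 208.0] z [0.0, 0.02] (164, [0.5477, -0.1222, 0.0154], [544.8, -122.3], [16.5, 103.7], 77.7)
top bottle_cup 0.78 [214.0, 179.0] z [0.089, 0.12] (124, [0.6168, 0.0844, 0.1177], [615.3, 82.2], [55.6, 55.1], 42.1)
top square_holder 0.66 [217.0, 210.0] z [0.089, 0.125] (230, [0.5234, 0.0738, 0.1225], [520.8, 72.7], [70.6, 70.7], 5.6)
top tube_cradle 0.67 [286.0, 206.0] z [0.009, 0.02] None
top tube_cradle 0.59 [177.0, 216.0] z [0.089, 0.119] (161, [0.5104, 0.1913, 0.1051], [510.5, 190.2], [40.4, 88.1], 5.9)
top beaker 0.57 [265.0, 161.0] z [0.029, 0.108] (460, [0.6756, -0.0569, 0.1038], [676.
[... 1094 characters left out ...]
 [27.1, 23.9], 85.7)
scene bottle_cup 0.61 [212.0, 207.0] z [0.09, 0.119] (115, [0.6148, 0.0834, 0.1164], [614.5, 83.4], [50.5, 59.1], 47.2)
scene square_holder 0.85 [240.0, 215.0] z [0.09, 0.124] (235, [0.5228, 0.0736, 0.1209], [517.3, 97.9], [71.2, 123.0], 5.6)
scene tube_cradle 0.85 [213.0, 234.0] z [0.088, 0.117] (216, [0.5094, 0.1974, 0.1059], [509.5, 197.3], [41.8, 83.5], 4.7)
scene beaker 0.86 [232.0, 191.0] z [0.076, 0.106] (396, [0.6727, -0.0478, 0.1001], [675.7, -52.3], [94.9, 96.7], 10.1)
scene beaker 0.72 [323.0, 199.0] z [0.008, 0.089] (7, [0.5004, -0.2629, 0.0907], [499.9, -264.1], [9.1, 16.3], 34.7)
platform (5339, [0.5589, 0.1378, 0.0889], [564.7, 115.7], [201.7, 301.4], 5.5)
```

The heights and sizes match the listed things. I'll place in the order vial, tube, amber, square, lowest first. First move: go above the vial and amber bottle for a wrist-camera look.

Call:
move_arm(steps=[0, 0, 0, 0.045, 0.03, 0.005, 1, 0, 0, 0, 0.09, 0.06, 0.01, 1, 0, 0, 0, 0.135, 0.09, 0.02, 1, 0, 0, 0, 0.18, 0.12, 0.03, 1, 0, 0, 0, 0.225, 0.15, 0.04, 1, 0, 0, 0, 0.26, 0.18, 0.05, 1, 0, 0, 0, 0.27, 0.2, 0.06, 1, 0, 0, 0, 0.27, 0.2, 0.06, 1])

```text
time: 1.95
tool_pos: [0.4116, -0.3292, 0.2821]
ee_rot: [3.139, -0.004, 0.261]
wrist_force: [-1.1, -0.4, 0.4]
width: 0.094
finger_force: 0.0
```

```bash
python3 - <<'E'
from h import *
m=camera_model("wrist");p,d=snapshot("wrist");cv2.imwrite("pics/w1.png",cv2.cvtColor(p,cv2.COLOR_RGB2BGR));np.savez("w1.npz",p=p,d=d)
R=cv2.Rodrigues(np.array(m['rvec']))[0];print(m,'cam at',-R.T@np.array(m['tvec']),'axis',R[2])
o=get_obs();print(o['tool_pos'],o['ee_rot'],o['joint_positions'])
for n in("vial","amber_bottle"):
  for s in silhouettes("wrist",n)[:2]:
    P,_=pts(m,d,s['pixels']);print(n,round(s['score'],2),np.round(s['uv']),np.percentile(P[:,2],[5,95]).round(3) if len(P) else 0,top_slab(P,*((.042,.06) if n=='vial' else (.08,.1))) )
E
```

```text
{'fx': 307.7039676691568, 'fy': 307.7039676691568, 'cx': 252.97166117694306, 'cy': 196.2713180264789, 'rvec': array([-2.3003149 ,  1.76362462,  0.25506303]), 'tvec': array([-0.42621592,  0.25113987,  0.54169844])} cam at [ 0.4926831 -0.3075984  0.4481239] axis [-0.27598053 -0.07677669 -0.9580919 ]
[ 0.40983694 -0.33099345  0.28094774] [ 3.13903542e+00 -1.34634155e-03  2.58490572e-01] [-7.86943783e-01  2.94037044e-02  1.31084227e+00 -1.20862640e-04
  1.79845909e+00  5.25336244e-01]
vial 0.72 [293. 146.] [0.019 0.052] (170, [0.4561, -0.3758, 0.0506], [456.2, -376.1], [17.5, 17.6], 18.0)
amber_bottle 0.91 [222.  83.] [0.001 0.091] (492, [0.5053, -0.2671, 0.0901], [505.3, -266.9], [25.9, 26.8], 16.3)
```

View pics/w1.png

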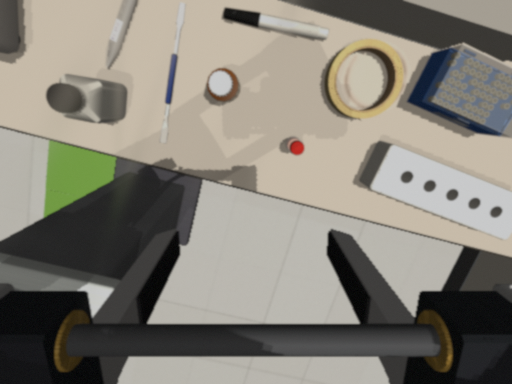

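The wrist view shows the red-capped vial at (296,147) and the amber bottle at (222,84). Both match the descriptions and their tops measure 0.051 and 0.090 m, so I'll grasp the vial.

Call:
move_arm(steps=[0, 0, 0, 0.03, -0.03, -0.02, 0.8, 0, 0, 0, 0.048, -0.044, -0.06, 0.7, 0, 0, 0, 0.048, -0.044, -0.105, 0.7, 0, 0, 0, 0.048, -0.044, -0.15, 0.7, 0, 0, 0, 0.048, -0.044, -0.19, 0.7, 0, 0, 0, 0.048, -0.044, -0.22, 0.7, 0, 0, 0, 0.048, -0.044, -0.235, 0.7, 0, 0, 0, 0.048, -0.044, -0.244, 0.7, 0, 0, 0, 0.048, -0.044, -0.244, 0.7, 0, 0, 0, 0.048, -0.044, -0.244, 0.1, 0, 0, 0, 0.048, -0.044, -0.244, 0.1, 0, 0, 0, 0.048, -0.044, -0.244, 0.1])

```text
time: 3.3
tool_pos: [0.4569, -0.3772, 0.0373]
ee_rot: [3.139, -0.002, 0.254]
wrist_force: [0.2, 0.3, 0.3]
width: 0.0449
finger_force: 0.0
```

Call:
move_arm(steps=[0, 0, 0, 0, 0, 0, 0.1, 0, 0, 0, 0, 0, 0, 0.1, 0, 0, 0, 0, 0, 0.02, 0.1, 0, 0, 0, 0, 0, 0.06, 0.1, 0, 0, 0, 0, 0, 0.1, 0.1, 0, 0, 0, 0, 0, 0.15, 0.1, 0, 0, 0, 0, 0, 0.19, 0.1, 0, 0, 0, 0, 0, 0.204, 0.1, 0, 0, 0, 0, 0, 0.204, 0.1])

```text
time: 4.2
tool_pos: [0.4569, -0.3771, 0.242]
ee_rot: [3.137, -0.003, 0.254]
wrist_force: [-1.2, -0.7, -1.2]
width: 0.021
finger_force: 29.9
```

```bash
python3 - <<'E'
from h import *
m=camera_model("wrist");p,d=snapshot("wrist");o=get_obs();print(o['tool_pos'],o['width'],o['finger_force'])
cv2.imwrite("pics/w2.png",cv2.cvtColor(p,cv2.COLOR_RGB2BGR)[150:,100:420])
hsv=cv2.cvtColor(p,cv2.COLOR_RGB2HSV);mk=((hsv[...,0]<8)|(hsv[...,0]>172))&(hsv[...,1]>150)&(hsv[...,2]>60)
P,uv=pts(m,d,mk);k=np.linalg.norm(P[:,:2]-o['tool_pos'][:2],axis=1)<.04;P=P[k];print(len(P),uv[k].mean(0),P.mean(0),np.percentile(P[:,2],[1,50,99]))
E
```

```text
[ 0.45611898 -0.3763553   0.2389443 ] 0.02137052148312288 29.920424222946167
724 [252.49585635 246.97375691] [ 0.46028908 -0.37655592  0.24305079] [0.23577256 0.24378434 0.24518468]
```

View pics/w2.png

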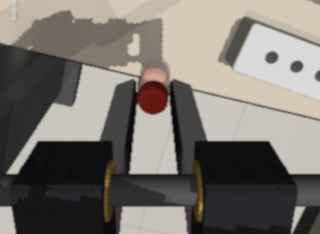

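The vial is held by its cap at about (252,247) in the full picture. The cap top sits 6 mm above the TCP, so the vial bottom is 45 mm below the TCP. Next I'll carry it over to the platform.

Call:
move_arm(steps=[0, 0, 0, 0.005, 0.03, 0.01, 0.1, 0, 0, 0, 0.012, 0.075, 0.02, 0.1, 0, 0, 0, 0.019, 0.12, 0.03, 0.1, 0, 0, 0, 0.026, 0.165, 0.04, 0.1, 0, 0, 0, 0.033, 0.21, 0.05, 0.1, 0, 0, 0, 0.04, 0.255, 0.06, 0.1, 0, 0, 0, 0.047, 0.3, 0.06, 0.1, 0, 0, 0, 0.054, 0.345, 0.06, 0.1, 0, 0, 0, 0.061, 0.39, 0.06, 0.1, 0, 0, 0, 0.068, 0.435, 0.06, 0.1, 0, 0, 0, 0.074, 0.475, 0.06, 0.1, 0, 0, 0, 0.074, 0.496, 0.06, 0.1])

```text
time: 5.45
tool_pos: [0.5291, 0.1227, 0.2945]
ee_rot: [-3.14, 0.008, 0.257]
wrist_force: [-0.2, 0.2, -0.4]
width: 0.021
finger_force: 29.9
```

Call:
move_arm(steps=[0, 0, 0, 0, 0, 0, 0.1, 0, 0, 0, 0, 0, 0, 0.1, 0, 0, 0, 0, 0, 0, 0.1])

```text
time: 5.75
tool_pos: [0.5298, 0.1185, 0.2977]
ee_rot: [3.141, 0.003, 0.252]
wrist_force: [0.1, 0.3, -0.1]
width: 0.0211
finger_force: 29.9
```

```bash
python3 - <<'E'
from h import *
m=camera_model("wrist");p,d=snapshot("wrist");o=get_obs();print(o['tool_pos'],o['ee_rot'],o['width'],o['finger_force'],o['joint_positions'])
cv2.imwrite("pics/w3.png",cv2.cvtColor(p,cv2.COLOR_RGB2BGR));np.savez("w3.npz",p=p,d=d,**m)
for n,(a,b) in dict(vial_cup=(.108,.118),bottle_cup=(.116,.126),square_holder=(.120,.130),tube_cradle=(.097,.126)).items():
  for s in silhouettes("wrist",n)[:2]:
    P,_=pts(m,d,s['pixels']);print(n,round(s['score'],2),np.round(s['uv']),np.percentile(P[:,2],[5,95]).round(3) if len(P) else 0,top_slab(P,a,b))
E
```

```text
[0.5299174  0.11829775 0.29836817] [3.14136053e+00 2.02276321e-03 2.51918750e-01] 0.02116110570489594 29.920553863048553 [ 1.15518716e-01  7.13585853e-02  1.23281063e+00 -5.23802949e-04
  1.83939582e+00  1.43425755e+00]
vial_cup 0.87 [198.  94.] [0.091 0.113] (556, [0.6048, 0.2028, 0.1113], [605.2, 201.3], [43.1, 43.8], 14.3)
bottle_cup 0.94 [298. 112.] [0.091 0.121] (748, [0.6153, 0.0822, 0.1193], [613.8, 83.8], [58.5, 57.4], 78.6)
square_holder 0.65 [287. 192.] [0.091 0.125] (861, [0.524, 0.069, 0.1237], [520.0, 74.2], [70.7, 71.3], 5.6)
tube_cradle 0.61 [189. 177.] [0.091 0.12 ] (755, [0.5066, 0.1936, 0.1081], [508.7, 192.9], [41.2, 73.9], 5.5)
```

View pics/w3.png

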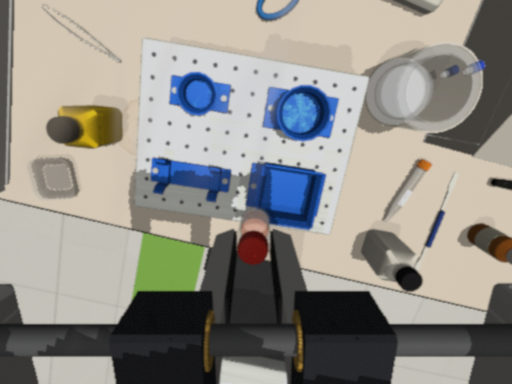

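The wrist view shows the vial cup at (198,94), the bottle cup at (300,112), the square holder at (288,192) and the cradle at (190,177). All agree with the first fixes to within 2 mm, so I'll place the vial.

Call:
move_arm(steps=[0, 0, 0, 0.03, 0.03, 0, 0.1, 0, 0, 0, 0.06, 0.065, -0.02, 0.1, 0, 0, 0, 0.075, 0.0815, -0.06, 0.1, 0, 0, 0, 0.075, 0.0815, -0.1, 0.1, 0, 0, 0, 0.075, 0.0815, -0.125, 0.1, 0, 0, 0, 0.075, 0.0815, -0.14, 0.1, 0, 0, 0, 0.075, 0.0815, -0.15, 0.1, 0, 0, 0, 0.075, 0.0815, -0.157, 0.1, 0, 0, 0, 0.075, 0.0815, -0.161, 0.1, 0, 0, 0, 0.075, 0.0815, -0.161, 0.1, 0, 0, 0, 0.075, 0.0815, -0.161, 0.1])

```text
time: 7.1
tool_pos: [0.6063, 0.2011, 0.1413]
ee_rot: [3.141, -0.005, 0.253]
wrist_force: [0.3, -0.3, 5.4]
width: 0.0211
finger_force: 30.0
```

Call:
move_arm(steps=[0, 0, 0, 0, 0, 0, 0.5, 0, 0, 0, 0, 0, 0, 0.5, 0, 0, 0, 0, 0, 0, 0.5, 0, 0, 0, 0, 0, 0, 0.5, 0, 0, 0, 0, 0, 0.02, 0.5, 0, 0, 0, 0, 0, 0.06, 0.6, 0, 0, 0, -0.03, -0.03, 0.1, 0.8, 0, 0, 0, -0.07, -0.06, 0.14, 1, 0, 0, 0, -0.075, -0.08, 0.16, 1, 0, 0, 0, -0.075, -0.08, 0.16, 1, 0, 0, 0, -0.075, -0.08, 0.16, 1])

```text
time: 8.2
tool_pos: [0.5303, 0.1209, 0.2997]
ee_rot: [3.141, -0.003, 0.253]
wrist_force: [0.6, -0.2, -1.2]
width: 0.0915
finger_force: 0.0
```

```bash
python3 - <<'E'
from h import *
m=camera_model("wrist");p,d=snapshot("wrist");o=get_obs();print(o['tool_pos'],o['ee_rot'],o['width'])
cv2.imwrite("pics/w4.png",cv2.resize(cv2.cvtColor(p,cv2.COLOR_RGB2BGR)[:260,80:480],None,fx=1.6,fy=1.6))
hsv=cv2.cvtColor(p,cv2.COLOR_RGB2HSV);mk=((hsv[...,0]<8)|(hsv[...,0]>172))&(hsv[...,1]>150)&(hsv[...,2]>60)
P,uv=pts(m,d,mk);k=np.linalg.norm(P[:,:2]-[.605,.2015],axis=1)<.04;P=P[k];print('cap',len(P),P[:,2].max(),top_slab(P,.13,.16))
for s in silhouettes("wrist","tube")[:3]:
    P,_=pts(m,d,s['pixels']);P=P[P[:,2]<.03];Q=P[P[:,2]>.006];mu=Q[:,:2].mean(0);w,V=np.linalg.eigh(np.cov(Q[:,:2].T));a=V[:,1];t=(Q[:,:2]-mu)@a
    print('tube',round(s['score'],2),s['uv'],len(Q),top_slab(P,.006,.03),np.degrees(np.arctan2(a[1],a[0])),t.min(),t.max(),mu+a*(t.min()+t.max())/2,Q[:,2].max())
E
```

```text
[0.5301065  0.12126287 0.29766648] [-3.14116861e+00  6.27677097e-04  2.53607381e-01] 0.0926398190750482
cap 264 0.14516662254420554 (264, [0.6077, 0.1992, 0.1429], [607.6, 199.1], [17.1, 16.9], 60.9)
tube 0.77 [410.6, 189.3] 759 (759, [0.5489, -0.1179, 0.0145], [542.0, -117.5], [16.4, 109.6], 77.4) 168.4885041997695 -0.047952122133312965 0.0617330481903148 [ 0.54219396 -0.11649214] 0.02151403512642815
```

View pics/w4.png

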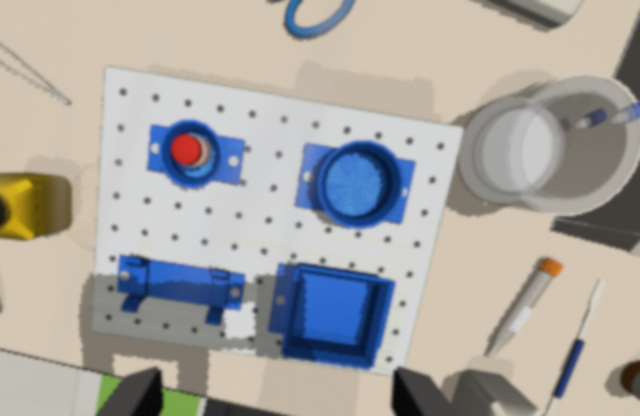

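The vial is seated: cap top at 0.143 m as expected, about 3.5 mm off centre. The tube with the orange cap lies at crop (525,305), centre (0.542,-0.117), axis −11.5°. I'll grasp the tube next.

Call:
move_arm(steps=[0, 0, -0.1, 0.002, -0.04, 0, 0.8, 0, 0, -0.22, 0.004, -0.085, -0.02, 0.6, 0, 0, -0.34, 0.006, -0.13, -0.04, 0.5, 0, 0, -0.455, 0.01, -0.175, -0.06, 0.5, 0, 0, -0.455, 0.012, -0.22, -0.08, 0.5, 0, 0, -0.455, 0.012, -0.2385, -0.12, 0.5, 0, 0, -0.455, 0.012, -0.2385, -0.165, 0.5, 0, 0, -0.455, 0.012, -0.2385, -0.21, 0.5, 0, 0, -0.455, 0.012, -0.2385, -0.25, 0.5, 0, 0, -0.455, 0.012, -0.2385, -0.272, 0.5, 0, 0, -0.455, 0.012, -0.2385, -0.282, 0.5, 0, 0, -0.455, 0.012, -0.2385, -0.282, 0.5])

```text
time: 9.5
tool_pos: [0.5407, -0.1161, 0.0146]
ee_rot: [-3.141, 0.006, -0.2]
wrist_force: [0.7, -0.9, 0.5]
width: 0.0467
finger_force: 0.0
```

Call:
move_arm(steps=[0, 0, 0, 0, 0, 0, 0, 0, 0, 0, 0, 0, 0, 0, 0, 0, 0, 0, 0, 0, 0, 0, 0, 0, 0, 0, 0, 0, 0, 0, 0, 0, 0, 0, 0, 0, 0, 0, 0, 0, 0, 0, 0, 0, 0, 0, 0, 0, 0])

```text
time: 10.2
tool_pos: [0.5421, -0.1174, 0.0165]
ee_rot: [3.142, -0.0, -0.201]
wrist_force: [-0.5, -0.2, 0.1]
width: 0.0152
finger_force: 30.0
```

Call:
move_arm(steps=[0, 0, 0, 0, 0, 0.02, 0, 0, 0, 0, 0, 0, 0.06, 0, 0, 0, 0, 0, 0, 0.105, 0, 0, 0, 0.1, 0, 0.01, 0.15, 0, 0, 0, 0.24, 0, 0.03, 0.19, 0, 0, 0, 0.38, -0.005, 0.06, 0.21, 0, 0, 0, 0.52, -0.01, 0.09, 0.223, 0, 0, 0, 0.66, -0.015, 0.12, 0.223, 0, 0, 0, 0.8, -0.02, 0.15, 0.223, 0, 0, 0, 0.94, -0.025, 0.18, 0.223, 0, 0, 0, 1.08, -0.03, 0.21, 0.223, 0, 0, 0, 1.22, -0.0325, 0.24, 0.223, 0])

```text
time: 11.4
tool_pos: [0.5091, 0.1238, 0.2397]
ee_rot: [3.141, -0.0, 1.025]
wrist_force: [0.2, -0.2, 1.6]
width: 0.0149
finger_force: 30.0
```

Call:
move_arm(steps=[0, 0, 0.14, 0, 0.02, 0, 0, 0, 0, 0.28, 0, 0.04, 0, 0, 0, 0, 0.42, 0, 0.06, 0, 0, 0, 0, 0.56, 0, 0.07, 0, 0, 0, 0, 0.644, 0, 0.07, 0, 0, 0, 0, 0.644, 0, 0.07, 0, 0, 0, 0, 0.644, 0, 0.07, 0, 0])

```text
time: 12.1
tool_pos: [0.5096, 0.1925, 0.2395]
ee_rot: [3.142, 0.0, 1.661]
wrist_force: [0.9, -0.0, -0.5]
width: 0.0148
finger_force: 30.0
```

```bash
python3 - <<'E'
from h import *
m=camera_model("wrist");p,d=snapshot("wrist");o=get_obs();print(o['tool_pos'],o['ee_rot'],o['width'],o['finger_force'],o['joint_positions'])
cv2.imwrite("pics/w5.png",cv2.cvtColor(p,cv2.COLOR_RGB2BGR))
P,uv=pts(m,d,np.ones(d.shape,bool));r=P-o['tool_pos'];k=(abs(r[:,0])<.015)&(abs(r[:,1])<.07)&(abs(r[:,2]+.003)<.03);k&=~((abs(r[:,1])<.012));r=r[k]
for a in np.arange(-.065,.066,.01):
    q=r[abs(r[:,1]-a)<.005]
    if len(q)>5:print(round(a,3),len(q),q.mean(0).round(4),q[:,2].max().round(4))
for n,(a,b) in dict(square_holder=(.120,.130),tube_cradle=(.110,.126)).items():
  for s in silhouettes("wrist",n)[:2]:
    P,_=pts(m,d,s['pixels']);print(n,round(s['score'],2),np.round(s['uv']),top_slab(P,a,b))
E
```

```text
[0.50959642 0.19239499 0.23951418] [3.14144470e+00 2.38664819e-05 1.66094186e+00] 0.014918069411810899 29.97593343257904 [ 2.56931686e-01  7.23252192e-02  1.34728685e+00 -4.86514803e-05
  1.72183865e+00  1.66778824e-01]
-0.055 34 [ 0.0038 -0.0524 -0.0059] -0.0046
-0.045 124 [ 0.0032 -0.0446 -0.0041] -0.0014
-0.035 231 [ 0.0021 -0.0344 -0.0021] 0.0008
-0.025 309 [ 0.0016 -0.025  -0.0014] 0.0011
-0.015 273 [ 0.0009 -0.016  -0.0006] 0.002
0.015 333 [-0.002   0.016  -0.0007] 0.0018
0.025 426 [-0.0028  0.0251 -0.0006] 0.0023
0.035 448 [-0.0035  0.035  -0.0005] 0.0033
0.045 536 [-0.0045  0.0453  0.0001] 0.0035
0.055 388 [-0.0048  0.053  -0.0016] 0.004
square_holder 0.71 [258. 313.] None
tube_cradle 0.87 [253. 153.] (343, [0.5099, 0.1925, 0.1184], [509.0, 192.9], [40.5, 73.4], 5.5)
```

View pics/w5.png

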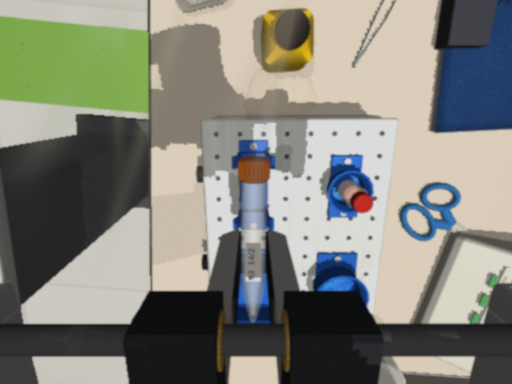

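The tube is held at its middle, lined up over the cradle at (253,153), with both ends at ±55 mm. Lowering it now.

Call:
move_arm(steps=[0, 0, 0, 0, 0, -0.04, 0, 0, 0, 0, 0, 0, -0.08, 0, 0, 0, 0, 0, 0, -0.1, 0, 0, 0, 0, 0, 0, -0.112, 0, 0, 0, 0, 0, 0, -0.12, 0, 0, 0, 0, 0, 0, -0.125, 0, 0, 0, 0, 0, 0, -0.125, 0, 0, 0, 0, 0, 0, -0.125, 0])

```text
time: 13.05
tool_pos: [0.5105, 0.1928, 0.1159]
ee_rot: [3.139, -0.0, 1.663]
wrist_force: [-0.8, 0.5, 0.7]
width: 0.0146
finger_force: 30.0
```

Call:
move_arm(steps=[0, 0, 0, 0, 0, -0.0015, 0, 0, 0, 0, 0, 0, -0.0015, 0, 0, 0, 0, 0, 0, -0.0015, 0.45, 0, 0, 0, 0, 0, -0.0015, 0.45, 0, 0, 0, 0, 0, -0.0015, 0.45, 0, 0, 0, 0, 0, -0.0015, 0.45, 0, 0, 0, 0, 0, 0.02, 0.45, 0, 0, 0, 0, 0, 0.06, 0.5, 0, 0, 0, 0, 0, 0.105, 0.6, 0, 0, 0, 0, 0, 0.15, 0.7, 0, 0, 0, 0, 0, 0.185, 0.8, 0, 0, 0, 0, 0, 0.185, 0.8])

```text
time: 14.25
tool_pos: [0.5116, 0.1932, 0.3064]
ee_rot: [3.129, -0.002, 1.663]
wrist_force: [0.2, 0.6, 1.1]
width: 0.074
finger_force: 0.0
```

```bash
python3 - <<'E'
from h import *
m=camera_model("wrist");p,d=snapshot("wrist");o=get_obs();print(o['tool_pos'],o['ee_rot'],o['width'])
cv2.imwrite("pics/w6.png",cv2.cvtColor(p,cv2.COLOR_RGB2BGR))
for s in silhouettes("wrist","tube")[:2]:
    P,_=pts(m,d,s['pixels']);print('tube',round(s['score'],2),s['uv'],top_slab(P,.105,.125))
    for y in np.arange(.145,.25,.01):
        q=P[abs(P[:,1]-y)<.005]
        if len(q):print(round(y,3),len(q),np.percentile(q[:,2],97).round(4))
E
```

```text
[0.51074261 0.19291891 0.30290793] [ 3.13478429e+00 -1.13300145e-03  1.66279158e+00] 0.07463962873147435
tube 0.66 [254.0, 167.7] (1061, [0.5092, 0.2011, 0.1145], [509.9, 193.7], [16.3, 108.0], 5.0)
0.145 37 0.1132
0.155 66 0.1164
0.165 92 0.1168
0.175 98 0.1174
0.185 102 0.1178
0.195 111 0.1173
0.205 109 0.1172
0.215 109 0.117
0.225 112 0.1169
0.235 124 0.1177
0.245 111 0.1178
```

View pics/w6.png

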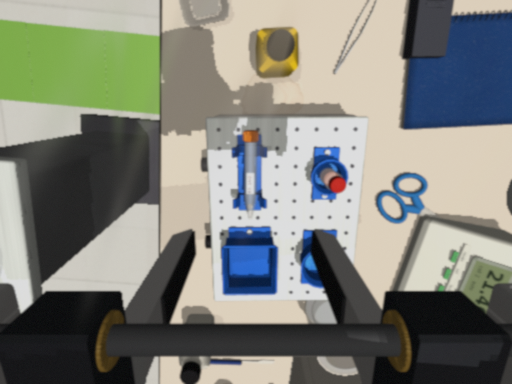

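The tube lies in both saddles at (251,170), with its top at 0.117 m (expected 0.1156) and centred within 1 mm. Amber bottle next.

Call:
move_arm(steps=[0, 0, -0.12, 0, -0.03, 0, 0.7, 0, 0, -0.24, 0, -0.075, 0, 0.65, 0, 0, -0.36, 0, -0.12, 0, 0.65, 0, 0, -0.48, 0, -0.165, 0, 0.65, 0, 0, -0.6, 0, -0.21, 0, 0.65, 0, 0, -0.72, 0, -0.255, 0, 0.65, 0, 0, -0.82, 0, -0.3, 0, 0.65, 0, 0, -0.863, -0.002, -0.345, -0.01, 0.65, 0, 0, -0.863, -0.004, -0.39, -0.02, 0.65, 0, 0, -0.863, -0.004, -0.43, -0.04, 0.65, 0, 0, -0.863, -0.004, -0.46, -0.07, 0.65, 0, 0, -0.863, -0.004, -0.46, -0.1, 0.65])

```text
time: 15.55
tool_pos: [0.5038, -0.2707, 0.195]
ee_rot: [-3.138, 0.002, 0.795]
wrist_force: [0.8, 0.2, -1.3]
width: 0.0612
finger_force: 0.0
```

Call:
move_arm(steps=[0, 0, 0, 0, 0, -0.04, 0.65, 0, 0, 0, 0, 0, -0.08, 0.65, 0, 0, 0, 0, 0, -0.12, 0.65, 0, 0, 0, 0, 0, -0.145, 0.65, 0, 0, 0, 0, 0, -0.152, 0.65, 0, 0, 0, 0, 0, -0.152, 0.2, 0, 0, 0, 0, 0, -0.152, 0.2, 0, 0, 0, 0, 0, -0.152, 0.2, 0, 0, 0, 0, 0, -0.152, 0.2, 0, 0, 0, 0, 0, -0.152, 0.2, 0, 0, 0, 0, 0, -0.152, 0.2])

```text
time: 16.65
tool_pos: [0.5067, -0.2681, 0.0495]
ee_rot: [3.138, -0.001, 0.8]
wrist_force: [-0.7, 0.6, 6.0]
width: 0.0371
finger_force: 30.0
```

Call:
move_arm(steps=[0, 0, 0, 0, 0, 0.02, 0.2, 0, 0, 0, 0, 0, 0.06, 0.2, 0, 0, 0, 0, 0, 0.105, 0.2, 0, 0, 0, 0, 0.01, 0.15, 0.2, 0, 0, -0.12, 0, 0.03, 0.19, 0.2, 0, 0, -0.24, 0, 0.06, 0.222, 0.2, 0, 0, -0.36, 0, 0.1, 0.222, 0.2, 0, 0, -0.48, 0, 0.145, 0.222, 0.2, 0, 0, -0.6, 0.005, 0.19, 0.222, 0.2, 0, 0, -0.705, 0.02, 0.235, 0.222, 0.2, 0, 0, -0.705, 0.04, 0.275, 0.222, 0.2, 0, 0, -0.705, 0.06, 0.31, 0.222, 0.2])

```text
time: 17.85
tool_pos: [0.5656, 0.0448, 0.2694]
ee_rot: [3.142, 0.0, 0.096]
wrist_force: [0.0, 0.5, -0.3]
width: 0.037
finger_force: 30.0
```

Call:
move_arm(steps=[0, 0, 0, 0.025, 0.02, 0, 0.2, 0, 0, 0, 0.049, 0.04, 0, 0.2, 0, 0, 0, 0.049, 0.04, 0, 0.2, 0, 0, 0, 0.049, 0.04, 0, 0.2])

```text
time: 18.25
tool_pos: [0.6144, 0.0828, 0.2682]
ee_rot: [3.141, 0.003, 0.096]
wrist_force: [-0.2, -0.4, -0.7]
width: 0.0373
finger_force: 30.0
```

```bash
python3 - <<'E'
from h import *
m=camera_model("wrist");p,d=snapshot("wrist");o=get_obs();t=o['tool_pos'];print(t,o['ee_rot'],o['width'],o['finger_force'],o['wrist_force'])
cv2.imwrite("pics/w7.png",cv2.cvtColor(p,cv2.COLOR_RGB2BGR))
P,uv=pts(m,d,p.min(2)>110);k=(np.linalg.norm(P[:,:2]-t[:2],axis=1)<.03)&(P[:,2]>t[2]+.02);print('cap',top_slab(P[k],0,1),P[k][:,2].max()-t[2])
E
```

```text
[0.61413761 0.08227624 0.26885389] [3.14112742e+00 1.68169425e-03 9.46997554e-02] 0.03730334990366391 29.985618048413016 [-0.45658655 -0.9291582  -0.67604797]
cap (1870, [0.6154, 0.082, 0.3092], [619.5, 79.0], [33.0, 31.2], 2.1) 0.10066707817813653
```

View pics/w7.png

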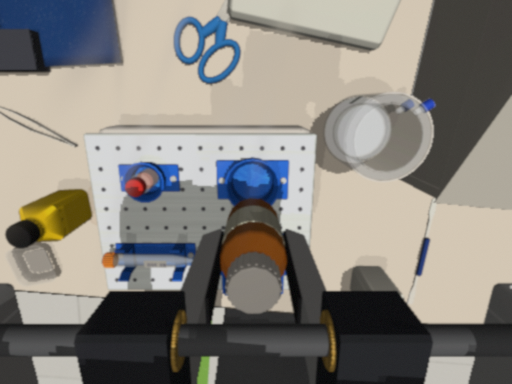

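The amber bottle is held upright: cap at (252,285), bottom about 49 mm below the TCP, and the cup is directly below at (252,180). Lowering it.

Call:
move_arm(steps=[0, 0, 0, 0, 0, -0.04, 0.2, 0, 0, 0, 0, 0, -0.07, 0.2, 0, 0, 0, 0, 0, -0.09, 0.2, 0, 0, 0, 0, 0, -0.105, 0.2, 0, 0, 0, 0, 0, -0.115, 0.2, 0, 0, 0, 0, 0, -0.122, 0.2, 0, 0, 0, 0, 0, -0.127, 0.2, 0, 0, 0, 0, 0, -0.129, 0.2, 0, 0, 0, 0, 0, -0.129, 0.2, 0, 0, 0, 0, 0, -0.129, 0.2])

```text
time: 19.3
tool_pos: [0.6151, 0.0826, 0.1416]
ee_rot: [3.141, -0.002, 0.095]
wrist_force: [0.5, -0.8, 1.5]
width: 0.0372
finger_force: 30.0
```

Call:
move_arm(steps=[0, 0, 0, 0, 0, -0.001, 0.2, 0, 0, 0, 0, 0, -0.001, 0.2, 0, 0, 0, 0, 0, -0.001, 0.62, 0, 0, 0, 0, 0, -0.001, 0.62, 0, 0, 0, 0, 0, -0.001, 0.62, 0, 0, 0, 0, 0, 0.02, 0.62, 0, 0, 0, 0, 0, 0.06, 0.7, 0, 0, 0, 0, 0, 0.1, 0.8, 0, 0, 0, -0.01, -0.01, 0.145, 0.9, 0, 0, 0, -0.05, -0.03, 0.165, 1, 0, 0, 0, -0.09, -0.05, 0.165, 1, 0, 0, 0, -0.13, -0.07, 0.165, 1])

```text
time: 20.5
tool_pos: [0.4837, 0.012, 0.3064]
ee_rot: [3.141, -0.002, 0.095]
wrist_force: [-0.6, -0.3, 0.2]
width: 0.0938
finger_force: 0.0
```

Call:
move_arm(steps=[0, 0, 0, -0.03, -0.03, 0, 1, 0, 0, 0, -0.04, -0.07, 0, 1, 0, 0, 0, -0.04, -0.09, 0, 1, 0, 0, 0, -0.04, -0.09, 0, 1, 0, 0, 0, -0.04, -0.09, 0, 1])

```text
time: 21.0
tool_pos: [0.4446, -0.0773, 0.3053]
ee_rot: [-3.141, 0.0, 0.094]
wrist_force: [-0.5, -0.3, 0.1]
width: 0.094
finger_force: 0.0
```

```bash
python3 - <<'E'
from h import *
m=camera_model("wrist");p,d=snapshot("wrist");o=get_obs();t=o['tool_pos'];print(t,o['ee_rot'],o['width'])
cv2.imwrite("pics/w8.png",cv2.cvtColor(p,cv2.COLOR_RGB2BGR))
for s in silhouettes("wrist","square_bottle")[:2]:
    P,_=pts(m,d,s['pixels']);print('sq',round(s['score'],2),np.round(s['uv']),'cap',top_slab(P,.105,.125),'body',top_slab(P,.01,.078),'body top',top_slab(P,.06,.082),np.percentile(P[:,2],[1,99]))
mt=camera_model("top");p,d=snapshot("top")
P,uv=pts(mt,d,np.ones(d.shape,bool))
k=np.linalg.norm(P[:,:2]-[.6145,.083],axis=1)<.04;print('amber cap',top_slab(P[k],.172,.2),P[k][:,2].max())
for s in silhouettes("top","square_bottle")[:2]:
    P,_=pts(mt,d,s['pixels']);print(round(s['score'],2),np.round(s['uv']),top_slab(P,.1,.13),top_slab(P,.01,.08),top_slab(P,.06,.085))
E
```

```text
[ 0.44470823 -0.07688054  0.30529932] [-3.14096033e+00  2.36326644e-04  9.51006788e-02] 0.09412810878105465
sq 0.81 [278. 163.] cap (493, [0.4491, -0.1131, 0.1159], [448.3, -113.4], [28.6, 28.4], 1.8) body (407, [0.4624, -0.1077, 0.0581], [448.2, -113.7], [48.7, 49.2], 4.0) body top (501, [0.4554, -0.1105, 0.0773], [448.5, -113.7], [48.6, 48.8], 5.8) [0.00083587 0.11791313]
amber cap (90, [0.6149, 0.081, 0.1812], [615.7, 81.3], [25.3, 25.5], 42.7) 0.18715063465845966
0.78 [287. 240.] (82, [0.4458, -0.1147, 0.1152], [445.4, -113.8], [26.5, 21.8], 85.9) (109, [0.4345, -0.1105, 0.0634], [442.8, -115.8], [37.6, 49.2], 2.9) (118, [0.4371, -0.1143, 0.078], [442.6, -115.8], [36.9, 48.8], 4.5)
0.58 [130. 216.] (106, [0.5295, 0.3369, 0.1147], [530.5, 338.6], [27.8, 27.8], 47.2) (224, [0.5216, 0.3239, 0.0536], [530.2, 337.5], [49.7, 49.3], 8.0) (175, [0.5239, 0.3284, 0.0763], [530.1, 337.8], [49.3, 49.4], 9.6)
```

View pics/w8.png

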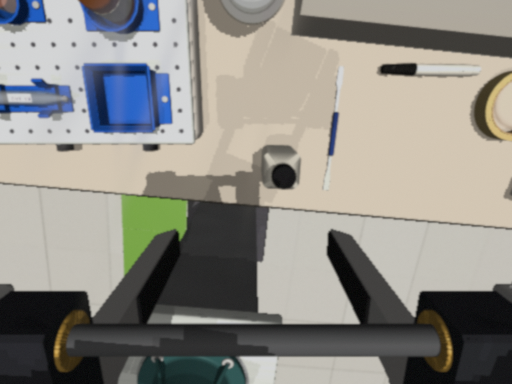

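The amber bottle is seated: cap top at 0.181 m, within 2 mm of centre. The white square bottle with the black cap is at (280,165), world (0.448,−0.1135), and its sides are parallel to the gripper. Grasping it.

Call:
move_arm(steps=[0, 0, 0, 0.004, -0.0365, -0.02, 1, 0, 0, 0, 0.004, -0.0365, -0.06, 1, 0, 0, 0, 0.004, -0.0365, -0.105, 1, 0, 0, 0, 0.004, -0.0365, -0.15, 1, 0, 0, 0, 0.004, -0.0365, -0.195, 1, 0, 0, 0, 0.004, -0.0365, -0.23, 1, 0, 0, 0, 0.004, -0.0365, -0.247, 1, 0, 0, 0, 0.004, -0.0365, -0.254, 1, 0, 0, 0, 0.004, -0.0365, -0.254, 0.9, 0, 0, 0, 0.004, -0.0365, -0.254, 0.3, 0, 0, 0, 0.004, -0.0365, -0.254, 0.3, 0, 0, 0, 0.004, -0.0365, -0.254, 0.3])

```text
time: 22.4
tool_pos: [0.4496, -0.1143, 0.053]
ee_rot: [3.14, -0.003, 0.095]
wrist_force: [0.4, 0.4, -1.0]
width: 0.0654
finger_force: 0.0
```

Call:
move_arm(steps=[0, 0, 0, 0, 0, 0, 0.3, 0, 0, 0, 0, 0, 0, 0.3, 0, 0, 0, 0, 0, 0, 0.3, 0, 0, 0, 0, 0, 0, 0.3, 0, 0, 0, 0, 0, 0, 0.3])

```text
time: 22.9
tool_pos: [0.4488, -0.114, 0.052]
ee_rot: [3.141, -0.001, 0.095]
wrist_force: [-1.2, -0.6, 3.8]
width: 0.0485
finger_force: 30.0
```

Call:
move_arm(steps=[0, 0, 0, 0, 0, 0.02, 0.3, 0, 0, 0, 0, 0, 0.06, 0.3, 0, 0, 0, 0, 0, 0.105, 0.3, 0, 0, 0, 0, 0, 0.15, 0.3, 0, 0, 0, 0.005, 0.01, 0.19, 0.3, 0, 0, 0, 0.015, 0.04, 0.218, 0.3, 0, 0, 0, 0.03, 0.08, 0.218, 0.3, 0, 0, 0, 0.045, 0.12, 0.218, 0.3, 0, 0, 0, 0.06, 0.16, 0.218, 0.3, 0, 0, 0, 0.0715, 0.187, 0.218, 0.3, 0, 0, 0, 0.0715, 0.187, 0.218, 0.3, 0, 0, 0, 0.0715, 0.187, 0.218, 0.3])

```text
time: 24.1
tool_pos: [0.5198, 0.0733, 0.2682]
ee_rot: [3.141, 0.003, 0.096]
wrist_force: [0.6, -0.2, -1.4]
width: 0.0489
finger_force: 30.0
```

```bash
python3 - <<'E'
from h import *
m=camera_model("wrist");p,d=snapshot("wrist");o=get_obs();t=o['tool_pos'];print(t,o['ee_rot'],o['width'],o['finger_force'],o['wrist_force'])
cv2.imwrite("pics/w9.png",cv2.cvtColor(p,cv2.COLOR_RGB2BGR))
P,uv=pts(m,d,p.max(2)<60);k=(np.linalg.norm(P[:,:2]-t[:2],axis=1)<.03)&(P[:,2]>t[2]+.03)&(P[:,2]<t[2]+.08);print('cap',top_slab(P[k],0,1),np.percentile(P[k][:,2],[50,90,99])-t[2])
E
```

```text
[0.51971868 0.07266345 0.26863507] [3.14091621e+00 1.90284396e-03 9.47257974e-02] 0.04881126608958048 29.963496699929237 [ 0.15086713 -0.63245425 -1.83784755]
cap (4345, [0.5265, 0.0739, 0.3254], [522.4, 72.8], [25.2, 56.7], 4.7) [0.05882314 0.06452485 0.07689484]
```

View pics/w9.png

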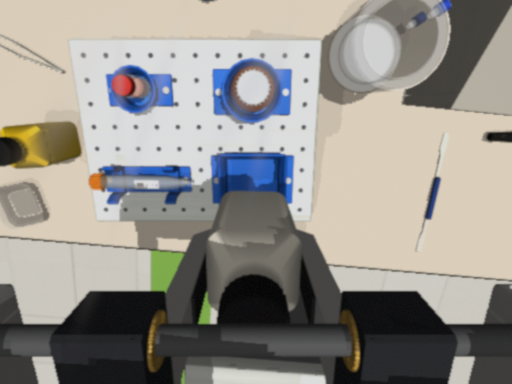

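The square bottle is held upright and square above its holder at (253,180), with its bottom 52 mm below the TCP. The other three are seated. Lowering it.

Call:
move_arm(steps=[0, 0, 0, 0, 0, -0.04, 0.3, 0, 0, 0, 0, 0, -0.075, 0.3, 0, 0, 0, 0, 0, -0.09, 0.3, 0, 0, 0, 0, 0, -0.1, 0.3, 0, 0, 0, 0, 0, -0.11, 0.3, 0, 0, 0, 0, 0, -0.118, 0.3, 0, 0, 0, 0, 0, -0.123, 0.3, 0, 0, 0, 0, 0, -0.1255, 0.3, 0, 0, 0, 0, 0, -0.1255, 0.3, 0, 0, 0, 0, 0, -0.1255, 0.3])

```text
time: 25.15
tool_pos: [0.5204, 0.0732, 0.1446]
ee_rot: [3.141, -0.001, 0.095]
wrist_force: [0.4, 0.5, -1.5]
width: 0.0486
finger_force: 30.0
```

Call:
move_arm(steps=[0, 0, 0, 0, 0, -0.001, 0.3, 0, 0, 0, 0, 0, -0.001, 0.3, 0, 0, 0, 0, 0, -0.001, 0.75, 0, 0, 0, 0, 0, -0.001, 0.75, 0, 0, 0, 0, 0, -0.001, 0.75, 0, 0, 0, 0, 0, 0.02, 0.75, 0, 0, 0, 0, 0, 0.06, 0.75, 0, 0, 0, 0, 0, 0.105, 0.8, 0, 0, 0, 0, 0, 0.15, 0.9, 0, 0, 0, -0.02, 0, 0.18, 1, 0, 0, 0, -0.02, 0, 0.18, 1, 0, 0, 0, -0.02, 0, 0.18, 1])

```text
time: 26.35
tool_pos: [0.5003, 0.0731, 0.3245]
ee_rot: [3.141, -0.002, 0.095]
wrist_force: [0.4, 0.4, -0.3]
width: 0.0938
finger_force: 0.0
```

```bash
python3 - <<'E'
from h import *
m=camera_model("wrist");p,d=snapshot("wrist");o=get_obs();t=o['tool_pos'];print(t,o['width'],o['time'])
cv2.imwrite("pics/w10.png",cv2.cvtColor(p,cv2.COLOR_RGB2BGR))
P,uv=pts(m,d,np.ones(d.shape,bool))
for n,c,a,b in(('vial',(.605,.2015),.138,.16),('amber',(.6145,.083),.176,.19),('square',(.52,.0735),.2,.22),('sqbody',(.52,.0735),.14,.17)):
    k=np.linalg.norm(P[:,:2]-c,axis=1)<.04;print(n,top_slab(P[k],a,b))
for s in silhouettes("wrist","tube")[:1]:
    Q,_=pts(m,d,s['pixels']);print('tube',round(s['score'],2),top_slab(Q,.105,.125))
for s in silhouettes("wrist","beaker")[:1]:
    Q,_=pts(m,d,s['pixels']);print('beaker',round(s['score'],2),top_slab(Q,.09,.12))
E
```

```text
[0.50000881 0.07308007 0.32272305] 0.09374219920420557 26.4
vial (273, [0.6071, 0.1991, 0.1428], [606.8, 199.6], [17.4, 17.9], 5.5)
amber (672, [0.615, 0.0829, 0.1823], [615.1, 82.7], [26.1, 26.4], 6.6)
square (758, [0.5208, 0.0731, 0.2082], [520.3, 73.0], [28.1, 29.1], 27.0)
sqbody (376, [0.5314, 0.0744, 0.1644], [519.9, 72.6], [49.1, 48.2], 4.6)
tube 0.82 (1022, [0.5103, 0.1967, 0.1145], [509.4, 192.5], [16.7, 108.5], 4.2)
beaker 0.94 (2762, [0.6689, -0.055, 0.1035], [670.0, -53.9], [81.4, 93.5], 5.7)
```

View pics/w10.png

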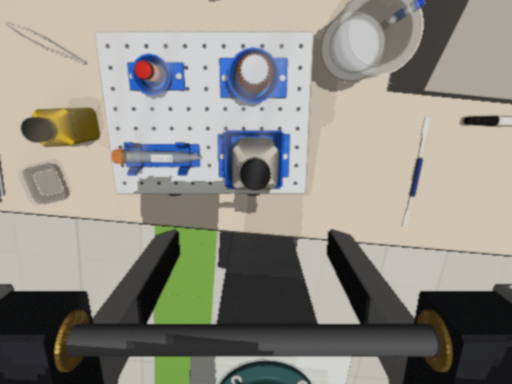

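All four are seated: cap tops at 0.143, 0.182 and 0.208 m as expected, each within 3.5 mm of its holder centre. The tube is on both saddles, the beaker hasn't moved, and the gripper is clear, so I'm handing in.

```bash
python3 -c "
from bench import *
print(close_job())"
```

```text
the job is handed in; nothing more can be done
None
```

All four containers are in their own holders on the shaker and released, the beaker was left where it stood, and the job is handed in at about 26 s; no verdict came back.

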